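# Start a timed perfusion run

## Robot

A 7-joint arm with a two-finger parallel gripper is mounted at the origin on the work surface; the furniture and walls round the work are solid. World frame = base frame: x ahead of the robot, y to its left, z up, the work surface at z = 0. Lengths are in mm, angles in rad, forces in N, time in s.
With the tool pointing down it reaches from about 350 to 900 mm from the base axis. Payload 19.9 kg.
Tool frame: the origin (TCP) lies midway between the tips of the shut fingers; the grasp point (between the pads) lies 19 mm behind it (hold_point_z is the distance from the TCP to the grasp point, in mm); z points along the fingers, y is the line along which they close (so a half turn about z gives the same grasp; the last joint's range is limited). The gripper opens to 85 mm and grips with 20 to 120 N. Pads are 22 mm wide; open, the fingers measure 114 mm over their backs; the gripper's body (76 mm by 85 mm) begins 54 mm behind the grasp point. The pads swing forward as they close: fully open they stand 13 mm farther back than shut.
Start: joints at [1.069, 0.417, -0.01, 1.614, 0.005, 1.111, -0.053], TCP at [277.908, -559.793, 231.26] pointing down, gripper open.
Joint ranges: [-2.81, 2.81], [-0.39, 2.02], [-1.27, 1.25], [0.06, 2.57], [-1.19, 4.33], [0.19, 2], [-2.82, 2.82]. Speed limits (rad/s): [1.89, 1.89, 2.39, 2.39, 3.01, 3.01, 3.01].

## Interface

Orientations are given as a 3x3 rotation matrix whose columns are the frame's x, y, z axes.
In Python, from bench import get_obs, grab_frame, camera_info, close_job, hold_point_z gives the robot as it stands. The module is installed in compiled form; this text tells all that it offers.
- The arm moves only by the tool step_arm, never from a script. Its argument "rows" is text: rows parted by semicolons, each of 7 numbers parted by spaces: the turn, a rotation vector about the world's x, y, z in degrees, then the shift along the world's x, y, z in m, then the closure, from -1 (fully open) to 1 (shut), so that 0 is half open. In form: wx wy wz x y z jaw; .... A call has 1 to 12 rows; each row shifts and turns the commanded pose from where the row before left it; what a row does not reach is not made up. A row lasts 1/12 s, in which the tool goes at most 41.7 mm and 7.16 degrees, less where a joint would pass 70% of its speed; a pose out of reach is approached as far as the arm can. A call is refused whole if a number of a shift passes 0.0417 or a number of a turn 7.16, either way. A call with a gripper value outside its range is refused whole. The fingers move at their own pace and stop on an object; "grip_force" is the grip in N (left out, the last holds). Time passes only in rows, so rows that do not move let the fingers close. It gives the time, the measured TCP pose, the force, the opening and the grip force at its end, in the units of the state.
- get_obs(): the state, without advancing time (a new reading comes with each control period).
- grab_frame(name): name is "side" or "top" or "wrist"; returns the picture (420x560x3 uint8, blue, green, red); there is no depth.
- camera_info(name): a dict with "fov_y" (degrees; the focal length in pixels is half the picture's height over the tangent of half this angle, whatever the lens; pixels are square), "cx", "cy" (the principal point, pixels), "k1" (the pictures are not rectified: a ray, as slopes to the right and down, at radius r is drawn at 1 + k1 r^2 times it, then the intrinsics apply), "R" (3x3) and "t" (3): a world point X has camera coordinates R X + t. Camera axes: x right, y down, z forward; pixel columns grow to the right and rows downward; lengths in mm; the calibration is good to about 2 mm. A picture is of the moment at which its call begins: read the wrist's pose just before it. camera_info takes no time and is no camera call; for the wrist camera it gives the pose at the moment of the call.
- close_job(): hands the job in; it is judged then, once.
The state is a dict: "time": time; "qpos": joint angles; "joint_vel": joint speeds; "joint_torque": joint torques, N m; "eef_pos": TCP position; "tcp_rot": TCP orientation; "contact_force": force on the tool from outside, world axes, zero at the start; "torque": the same for the moment, N m; "grip_width": finger opening in mm; "gripper_force": force on a finger pad.
Only numpy, scipy, OpenCV 4.12 (cv2) and the standard library are available. Lean on these libraries where they do the work, as an engineer would, in place of code of your own. Each camera call takes 0.05 s, during which the arm holds its last target. There are 200 camera calls.

## Task

Start the timed perfusion on the free-standing pump left of the yellow flask, pressing gently with the fingertips only. First push the flow chamber's open clear lid down until it is fully shut, then press the pump's green key down and let it come up, and last tap the green key of the lab timer to start the count. Do not lift, tip or shove the chamber or the timer, and leave the bottle, dish and syringe where they are.

Things in the scene. Friction and masses are not known exactly. Their poses are not given: they have to be found in the camera images.
- chamber: flow chamber: dark grey open trough, 56 mm (x) by 116 mm (y) and 51 mm high, with a blue stopcock wheel at its -y end and a framed clear lid. Loose, about 0.3 kg. Origin in the table plane; x points from the lid's free edge to its hinge (away from the robot, within 0.2 rad), y along the trough, z up. The trough spans x -28 to +28 mm, y -45 to +71 mm. Chamber and timer stand on two places, either way round
- chamber_lid (a joint): hinge of the chamber's lid (rad): 0 = shut on the trough, grows as the free edge rises, end stop at 1.75. It starts at 0.6 to 1.1, leaning up and back over the trough, and stays where it is left; 0.02 N m of friction, so about 0.5 N on the free edge moves it
- lid_hinge (a point): point of the chamber on the lid's hinge line, midway along the lid, 51 mm above the table; the line runs along the chamber's y
- lid_edge (a point): middle of the lid's front frame bar (the bar along the free edge), on its upper face: the place to push. It moves with the lid, 50 mm in front of and 10 mm above the hinge line when shut (61 mm above the table). The lid is 56 x 116 mm and 10 mm thick, with a frame 9 mm wide round a sunken clear window; two thin tube ports stand 20 mm up from the window, 38 mm along +y and 35 mm along -y from its middle
- pump: free-standing grey multichannel pump, 259 x 190 mm, top at 130 mm (rim and cassettes to 143 mm), fixed. Origin in the table plane under its middle; x along its length away from the keys, z up. Its key panel lies on top at the end nearer the robot. Two more pumps of this kind stand at the right edge of the table and take no part
- pump_key (a point): centre of the upper face of the pump's green key, 133 mm above the table: a square green key of 19 mm, 3 mm proud of the panel, the last of the row of square keys (grey, pink, yellow, green) at its right-hand end, pressed straight down
- pump_key3 (a joint): travel of the green pump key (m): 0 = up, 0.0025 = fully down; spring key, switches at 0.0015 (about 4 N), bottoms at 6 N, comes up by itself
- timer: white square lab timer, 58 x 58 mm, 16 mm thick, lying on the table, loose, about 55 g. Origin in the table plane under its centre, z up
- timer_green_key (a point): centre of the upper face of the timer's round green key, 19 mm above the table, 14 mm in diameter and 3 mm proud of the timer's top; pressed straight down. The red key 24 mm beside it takes no part
- timer_key (a joint): travel of the green key (m): 0 = up, 0.0022 = fully down; spring key, switches at 0.0014 (about 4 N), bottoms at 6 N, comes up by itself
- flask_yellow: large conical glass flask half full of yellow liquid, fixed: 195 mm wide at the foot, neck 318 mm above the table; origin in the table plane under its axis. The arm may start on its far side: go over it or round its front
- medium_bottle: glass bottle with blue cap, 59 mm wide, 108 mm high, bystander; origin under its centre
- petri_dish: round lidded petri dish, 60 mm wide, 16 mm high, bystander; origin under its centre
- syringe: syringe lying on the table, 126 x 26 x 18 mm, bystander; origin under its middle

How it is judged (in metres and radians):
On the way, in this order (a step that is already met when the one before it is completed fails the run):
1. the chamber's lid is pushed shut (value of joint chamber_lid below 0.05 rad), for 0.2 s.
2. with the lid shut, the pump's green key is pressed down (value of joint pump_key3 above 0.0015 m and value of joint chamber_lid below 0.05 rad), for 0.05 s.
3. the pump's key is let up again (value of joint pump_key3 below 0.0007 m), for 0.05 s.
4. then the timer's green key is pressed down (value of joint timer_key above 0.0014 m), for 0.05 s.
At the end, for the whole second after the job is handed in: the lid is shut (within 0.05 rad), both keys are up again, and chamber and timer stand flat on the table at rest, within 30 mm of where they started (value of joint chamber_lid below 0.05 rad and value of joint each of pump_key3, timer_key below 0.0007 m and height (world z) of each of chamber, timer below 0.005 m and angle between each of chamber, timer's own z axis and vertical below 0.05 rad and distance of each of chamber, timer from where it was at the start of the episode below 0.03 m and linear speed of each of chamber, timer below 0.02 m/s); the robot touches nothing.
It fails at once if the pump or the timer is started while the chamber is open (value of joint chamber_lid above 0.1 rad and (value of joint pump_key3 above 0.0015 m or value of joint timer_key above 0.0014 m)).
It fails at once if chamber, pump or timer is pressed hard (over 35 N) (contact force between any of the fingers, the arm and chamber above 35 N or contact force between any of the fingers, the arm and pump above 35 N or contact force between any of the fingers, the arm and timer above 35 N).
It fails at once if chamber or timer is lifted or tipped (height (world z) of any of chamber, timer above 0.012 m or angle between any of chamber, timer's own z axis and vertical above 0.2 rad).
It fails at once if chamber or timer is shoved more than 30 mm (distance of any of chamber, timer from where it was at the start of the episode above 0.03 m).
It fails at once if a bystander is moved more than 20 mm or tipped (distance of any of medium_bottle, petri_dish, syringe from where it was at the start of the episode above 0.02 m or angle between medium_bottle's own z axis and vertical above 0.3 rad).
It also fails if it takes over 58 s, if anything falls off the work surface, if the arm or the gripper's body presses on something with over 40 N, if the wrist force passes 120 N, or if a joint passes its speed limit or range.

## Working session

There is one attempt and no reset: what is moved stays moved. The work goes in short steps, Python scripts to look and compute and a tool call to move; the robot and the scene stay as the last step left them, time stands still between calls to the robot, and variables do not carry over. Pictures are saved under pics/ and viewed, at most 10 in all, crops included, and the job is handed in when it is done.

Besides the shell and the picture viewer there is one more tool, called as a command line: name --argument value ..., lists and objects as JSON in quotes. step_arm: Moves the arm, as the interface text tells. Its arguments: {"type":"object","properties":{"rows":{"type":"string"},"grip_force":{"type":"number"}},"required":["rows"]}

```bash
mkdir -p pics; cat > h.py <<'E'
import numpy as np, cv2
from bench import *
def K(ci):
    f=210/np.tan(np.radians(ci['fov_y'])/2); return f
def ray(ci,u,v):
    f=K(ci); d=np.array([(u-ci['cx'])/f,(v-ci['cy'])/f]); x=d.copy()
    for _ in range(30): x=d/(1+ci['k1']*(x@x))
    R=np.array(ci['R']);t=np.array(ci['t']); return -R.T@t, R.T@np.array([x[0],x[1],1])
def at_z(ci,u,v,z):
    c,d=ray(ci,u,v); return c+d*(z-c[2])/d[2]
def proj(ci,X):
    p=np.array(ci['R'])@np.array(X,float)+np.array(ci['t']); x=p[:2]/p[2]; x=x*(1+ci['k1']*(x@x)); return x*K(ci)+[ci['cx'],ci['cy']]
E
python3 - <<'E'
from h import *
for n in ('side','top'):
    im=grab_frame(n); cv2.imwrite(f'pics/{n}0.png',im)
    ci=camera_info(n); print(n,ci['fov_y'],ci['k1'],ray(ci,280,210))
o=get_obs(); print(o['time'],o['eef_pos'],o['tcp_rot'],o['contact_force'],hold_point_z)
E
```

```text
side 45.58722646292028 -0.13109249941664997 (array([ 969.49320727, -109.5102349 ,  871.43435182]), array([-0.45999901,  0.3071014 , -0.83316508]))
top 55.901173810558554 -0.10914583775302811 (array([506.49192238, 192.95730739, 959.5186787 ]), array([ 0.05968668,  0.02301782, -0.99804442]))
0.1 [ 277.74797853 -559.53763615  230.71804097] [[ 8.95710599e-01  4.44637117e-01 -5.96916748e-04]
 [ 4.44637504e-01 -8.95710103e-01  9.49893334e-04]
 [-1.12306528e-04 -1.11624110e-03 -9.99999371e-01]] [0.23086311 0.46292024 0.61489282] 18.700000000000003
```

View pics/top0.png

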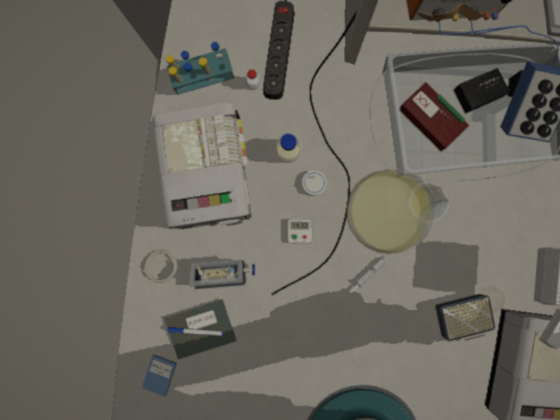

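View pics/side0.png

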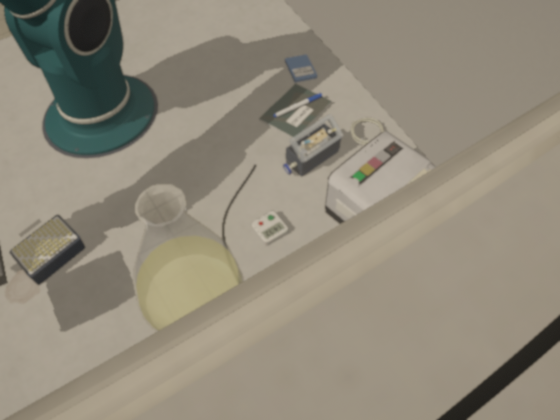

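The top view shows the chamber near (220,272), the timer near (299,232), the pump's green key near (225,198), and the flask near (390,210). The arm is outside the view at the lower right. Next I'll enlarge both pictures.

```bash
python3 - <<'E'
from h import *
a=cv2.imread('pics/top0.png')[180:300,170:330]; a=cv2.convertScaleAbs(cv2.resize(a,None,fx=5,fy=5,interpolation=cv2.INTER_CUBIC),alpha=1.3)
cv2.imwrite('pics/topc.png',a)
a=cv2.imread('pics/side0.png')[110:250,240:430]; a=cv2.convertScaleAbs(cv2.resize(a,None,fx=4,fy=4,interpolation=cv2.INTER_CUBIC),alpha=1.3)
cv2.imwrite('pics/sidec.png',a)
E
```

```text
(no output)
```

View pics/topc.png

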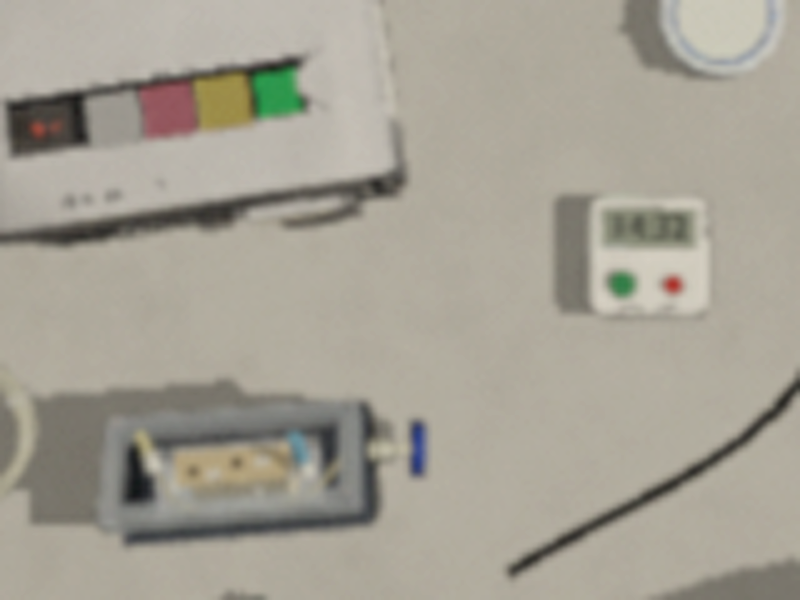

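View pics/sidec.png

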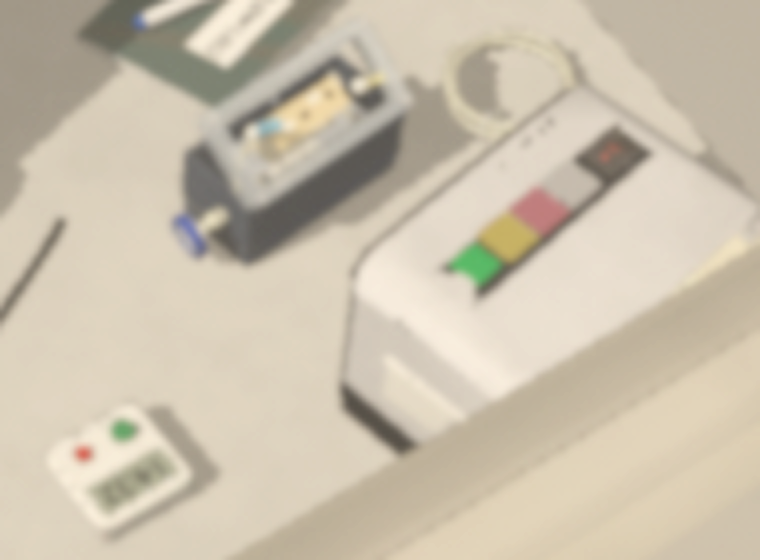

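The top crop shows the pump's green key at (277,91), the timer's green key at (622,284), and the lid frame corners at (100,525), (368,520), (362,402) and (112,418). The side crop shows the pump key at (475,264), the timer key at (124,430), and the lid corners at (203,115), (365,22), (265,208) and (410,100).

```bash
cat > fit.py <<'E'
from h import *
from scipy.optimize import least_squares
T,S=camera_info('top'),camera_info('side')
tp=lambda u,v:np.array([170+u/5-.4,180+v/5-.4]); sp=lambda u,v:np.array([240+u/4-.375,110+v/4-.375])
def tri(obs):
    f=lambda X:np.concatenate([proj(c,X)-p for c,p in obs]); r=least_squares(f,[500,200,50]); return r.x,r.fun
for n,a,b,z in (('pumpkey',tp(277,91),sp(475,264),133),('timerkey',tp(622,284),sp(124,430),19),('timerred',tp(672,285),sp(84,454),18)):
    print(n,np.round(at_z(T,*a,z),1),np.round(at_z(S,*b,z),1),tri([(T,a),(S,b)]))
def lidpt(p,a,y,h):
    x0,y0,w,th=p; hx=26.5
    X=np.array([hx-a*np.cos(th)+h*np.sin(th),y,51+a*np.sin(th)+h*np.cos(th)])
    c,s=np.cos(w),np.sin(w); return np.array([x0+c*X[0]-s*X[1],y0+s*X[0]+c*X[1],X[2]])
def chpt(p,x,y,z):
    c,s=np.cos(p[2]),np.sin(p[2]); return np.array([p[0]+c*x-s*y,p[1]+s*x+c*y,z])
if __name__=='__main__':
    ob=[]
    for ci,F in ((T,[tp(100,525),tp(368,520),tp(362,402),tp(112,418)]),(S,[sp(365,22),sp(203,115),sp(265,208),sp(410,100)])):
        for q,(a,y) in zip(F,((54.5,71),(54.5,-45),(-1.5,-45),(-1.5,71))): ob.append((ci,q,a,y))
    f=lambda p:np.concatenate([proj(c,lidpt(p,a,y,10))-q for c,q,a,y in ob]+[proj(S,chpt(p,28,-45,0))-sp(250,262), proj(T,chpt(p,-28,71,51))-tp(125,540),proj(T,chpt(p,-28,-45,51))-tp(378,520)])
    r=least_squares(f,[450,300,0,.8]); p=r.x; print(p,np.round(r.fun.reshape(-1,2),1))
    for th in (p[3],.6,.3,0): print(round(th,2),np.round(lidpt([*p[:3],th],50,13,10),1))
E
python3 fit.py
```

```text
pumpkey [578.6 328.6 133. ] [578.5 327.3 133. ] (array([578.33402918, 328.21664879, 132.22739932]), array([ 0.23898352,  0.17705502,  0.26252354, -0.02262244]))
timerkey [500.9 179.7  19. ] [502.8 179.2  19. ] (array([501.08826819, 179.9762108 ,  16.1618487 ]), array([-1.32926368e-01, -9.15177579e-02, -1.38108649e-01, -8.66541454e-05]))
timerred [501.1 155.9  18. ] [503.2 155.   18. ] (array([501.1481325 , 155.95573414,  14.43165201]), array([-0.06580469, -0.04491093, -0.06772079, -0.00064336]))
[4.09596462e+02 3.39957782e+02 1.05447611e-01 5.15008084e-01] [[ 0.2  0.6]
 [-1.7 -2. ]
 [-0.7 -1.2]
 [-0.8 -0.8]
 [-1.4 -1.3]
 [-1.5  0.8]
 [-2.2 -0.1]
 [ 1.5  0.6]
 [-0.9  2.1]
 [-0.6  0.8]
 [-1.4  1.3]]
0.52 [396.2 351.6  84.3]
0.6 [399.2 351.9  87.5]
0.3 [390.  351.   75.3]
0 [384.9 350.4  61. ]
```

step_arm --rows "0 0 0 0 0 0.035 1;0 0 0 0 0 0.04 1;0 0 0 0 0 0.04 1;0 0 0 0 0.01 0.04 1;0 0 5 0.005 0.035 0.01 1;0 0 5 0.005 0.04 0 1;0 0 5 0.005 0.04 0 1;0 0 5 0.005 0.04 0 1;0 0 5 0.005 0.04 0 1;0 0 5 0.005 0.04 0 1;0 0 5 0.005 0.04 0 1;0 0 5 0.005 0.04 0 1" --grip_force 40

```text
time: 1.1
eef_pos: [317.5, -232.8, 396.0]
tcp_rot: [[0.397, 0.918, -0.0], [0.918, -0.397, -0.0], [-0.0, -0.0, -1.0]]
contact_force: [0.5, 1.0, -0.1]
grip_width: -0.2
gripper_force: 0.0
```

step_arm --rows "0 0 2.5 0.02 0.033 0 1;0 0 2.5 0.02 0.035 0 1;0 0 2.5 0.02 0.035 0 1;0 0 2.5 0 0.035 0 1;0 0 2.5 0 0.035 0 1;0 0 2.5 0 0.035 0 1;0 0 2.5 0 0.035 0 1;0 0 2.5 0 0.035 0 1;0 0 2.5 0 0.037 0 1;0 0 2.5 0 0.037 0 1;0 0 2.5 0 0.038 0 1;0 0 2.5 0 0.038 0 1"

```text
time: 2.1
eef_pos: [377.2, 195.0, 396.4]
tcp_rot: [[-0.113, 0.994, 0.001], [0.994, 0.113, -0.0], [-0.0, 0.001, -1.0]]
contact_force: [1.3, -1.0, -0.2]
grip_width: 0.2
gripper_force: 0.0
```

step_arm --rows "0 0 0 0 0.03 -0.04 1;0 0 0 0 0.03 -0.04 1;0 0 0 0 0.03 -0.03 1;0 0 0 0 0.02 -0.03 1;0 0 0 0 0 0 1;0 0 0 0 0 0 1"

```text
time: 2.6
eef_pos: [376.8, 293.2, 268.8]
tcp_rot: [[-0.114, 0.993, -0.004], [0.993, 0.114, -0.0], [0.0, -0.004, -1.0]]
contact_force: [0.5, -0.1, 0.6]
grip_width: -0.0
gripper_force: 0.0
```

```bash
python3 - <<'E'
from h import *
o=get_obs(); ci=camera_info('wrist')
im=grab_frame('wrist'); cv2.imwrite('pics/w1.png',im)
import json; json.dump({k:(np.array(v).tolist()) for k,v in ci.items()},open('w1.json','w'))
print(o['eef_pos'],o['contact_force'],o['time'])
E
```

```text
[376.77150215 293.17809453 268.82113886] [ 0.46691054 -0.11389439  0.62972298] 2.6
```

View pics/w1.png

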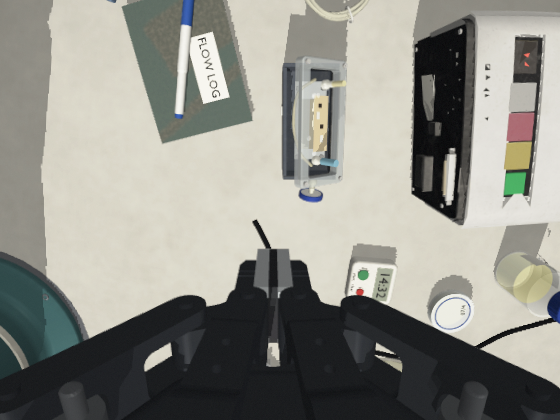

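The wrist view shows the lid leaning back, with corners near (304,57), (301,186), (340,183) and (345,58). The trough's front corners are at (285,63) and (282,180), the pump's green key at (514,184), and the timer's green key at (363,274).

```bash
cat > fit2.py <<'E'
from fit import *
import json
W={k:(np.array(v) if isinstance(v,list) else v) for k,v in json.load(open('w1.json')).items()}
print('cam',np.round(ray(W,280,210)[0]))
a=np.array
print('pump',at_z(W,514,184,133),'timer',at_z(W,363,274,19),'red',at_z(W,360,292,18))
print(tri([(T,tp(277,91)),(S,sp(475,264)),(W,a([514,184]))]),tri([(T,tp(622,284)),(S,sp(124,430)),(W,a([363,274]))]))
ob=[]
for ci,F in ((T,[tp(100,525),tp(368,520),tp(362,402),tp(112,418)]),(S,[sp(365,22),sp(203,115),sp(265,208),sp(410,100)]),(W,[(304,57),(301,186),(340,183),(345,58)])):
    for q,(b,y) in zip(F,((54.5,71),(54.5,-45),(-1.5,-45),(-1.5,71))): ob.append((ci,q,b,y))
f=lambda p:np.concatenate([proj(c,lidpt(p,b,y,10))-q for c,q,b,y in ob]+[proj(S,chpt(p,28,-45,0))-sp(250,262), proj(T,chpt(p,-28,71,51))-tp(125,540),proj(T,chpt(p,-28,-45,51))-tp(378,520),proj(W,chpt(p,-28,71,51))-[285,63],proj(W,chpt(p,-28,-45,51))-[282,180]])
r=least_squares(f,[450,300,0,.8],loss='soft_l1'); p=r.x; print(p,np.round(f(p).reshape(-1,2),1).tolist())
for th in (p[3],.6,.3,0): print(round(th,2),np.round(lidpt([*p[:3],th],50,13,10),1))
E
python3 fit2.py | tail -12
```

```text
timerkey [500.9 179.7  19. ] [502.8 179.2  19. ] (array([501.08826819, 179.9762108 ,  16.1618487 ]), array([-1.32926368e-01, -9.15177579e-02, -1.38108649e-01, -8.66541454e-05]))
timerred [501.1 155.9  18. ] [503.2 155.   18. ] (array([501.1481325 , 155.95573414,  14.43165201]), array([-0.06580469, -0.04491093, -0.06772079, -0.00064336]))
cam [370. 360. 411.]
pump [577.26453909 327.14206694 133.        ] timer [501.33925898 180.27121375  19.        ] red [502.68963474 154.85325857  18.        ]
(array([577.99441841, 327.32726794, 132.20877656]), array([ 0.65300264,  0.34850787, -0.2220265 ,  0.07054303,  0.23560076,
       -0.29976113])) (array([501.68246646, 179.68423114,  17.62279716]), array([ 0.00493442, -0.33452966, -0.1096917 , -0.1174548 , -0.08598068,
       -0.04080978]))
[ 4.08838313e+02  3.39003205e+02  1.12278339e-01 -5.64555071e+00] [[-0.0, -0.7], [-1.6, -3.6], [-0.3, -1.5], [-0.4, -0.7], [-0.5, -1.8], [-0.5, 0.6], [-2.3, 0.4], [1.2, 0.9], [-0.7, -0.7], [-0.5, 2.4], [2.0, -1.3], [2.7, 4.2], [-1.3, 2.1], [-0.1, 1.3], [-1.0, 1.6], [-2.3, -0.6], [-0.3, 0.0]]
-5.65 [399.7 351.1  88.8]
0.6 [398.3 350.9  87.5]
0.3 [389.2 349.9  75.3]
0 [384.  349.3  61. ]
```

step_arm --rows "0 0 0 0.005 0.02 -0.03 1;0 0 0 0.005 0.02 -0.03 1;0 0 0 0.005 0.018 -0.03 1;0 0 0 0.002 0 -0.03 1;0 0 0 0 0 -0.03 1;0 0 0 0 0 -0.01 1;0 0 0 0 0 0 1;0 0 0 0 0 0 1"

```text
time: 3.32
eef_pos: [396.0, 350.5, 112.0]
tcp_rot: [[-0.11, 0.994, 0.002], [0.994, 0.11, 0.0], [0.0, 0.002, -1.0]]
contact_force: [-0.1, 0.1, 0.4]
grip_width: 0.2
gripper_force: 0.0
```

step_arm --rows "0 0 0 0 0 -0.005 1;0 0 0 0 0 -0.005 1;0 0 0 0 0 -0.005 1;0 0 0 0 0 -0.005 1;0 0 0 -0.001 0 -0.004 1;0 0 0 -0.001 0 -0.004 1;0 0 0 -0.001 0 -0.004 1;0 0 0 -0.001 0 -0.004 1;0 0 0 -0.001 0 -0.004 1;0 0 0 -0.001 0 -0.003 1;0 0 0 -0.001 0 0 1;0 0 0 0 0 0 1"

```text
time: 4.32
eef_pos: [387.8, 350.7, 67.0]
tcp_rot: [[-0.112, 0.994, -0.0], [0.994, 0.112, 0.0], [0.0, -0.0, -1.0]]
contact_force: [0.7, 0.9, 0.5]
grip_width: 0.2
gripper_force: 0.0
```

step_arm --rows "0 0 0 0 0 -0.001 1;0 0 0 0 0 -0.001 1;0 0 0 0 0 -0.001 1;0 0 0 0 0 -0.001 1;0 0 0 0 0 0 1;0 0 0 0 0 0 1"

```text
time: 4.82
eef_pos: [387.9, 350.7, 63.1]
tcp_rot: [[-0.112, 0.994, -0.0], [0.994, 0.112, -0.0], [-0.0, -0.0, -1.0]]
contact_force: [-0.0, 0.2, 0.2]
grip_width: 0.0
gripper_force: 0.0
```

step_arm --rows "0 0 0 0 0 -0.001 1;0 0 0 0 0 -0.001 1;0 0 0 0 0 0 1"

```text
time: 5.07
eef_pos: [388.0, 350.8, 61.3]
tcp_rot: [[-0.112, 0.994, 0.0], [0.994, 0.112, -0.0], [-0.0, 0.0, -1.0]]
contact_force: [-1.8, -3.0, 8.5]
grip_width: -0.1
gripper_force: 4.6
```

step_arm --rows "0 0 0 0 0 -0.0005 1;0 0 0 0 0 0 1;0 0 0 0 0 0 1;0 0 0 0 0 0 1"

```text
time: 5.4
eef_pos: [387.9, 350.8, 61.1]
tcp_rot: [[-0.112, 0.994, 0.0], [0.994, 0.112, -0.0], [-0.0, 0.0, -1.0]]
contact_force: [-2.6, -4.2, 14.5]
grip_width: 0.0
gripper_force: 7.4
```

step_arm --rows "0 0 0 0 0 0.01 1;0 0 0 0 0 0.03 1;0 0 0 0 0 0.04 1;0 0 0 0 0 0.04 1;0 0 0 0 0 0.02 1;0 0 0 0.03 -0.005 0 1;0 0 0 0.035 -0.005 0 1;0 0 0 0.035 -0.005 0 1;0 0 0 0.035 -0.005 0 1;0 0 0 0.035 -0.005 0 1;0 0 0 0.02 -0.003 0 1;0 0 0 0 0 0 1"

```text
time: 6.4
eef_pos: [581.9, 320.5, 200.1]
tcp_rot: [[-0.107, 0.994, -0.0], [0.994, 0.107, -0.0], [0.0, -0.0, -1.0]]
contact_force: [-0.2, -0.4, -0.0]
grip_width: -0.1
gripper_force: 0.0
```

```bash
python3 - <<'E'
from h import *
o=get_obs(); ci=camera_info('wrist')
im=grab_frame('wrist'); t=grab_frame('top')[180:300,170:330]; s=grab_frame('side')[110:250,240:430]
z=lambda a,w,h:cv2.convertScaleAbs(cv2.resize(a,(w,h),interpolation=cv2.INTER_CUBIC),alpha=1.2)
cv2.imwrite('pics/m2.png',np.vstack([np.hstack([z(t,400,300),z(s,400,300)]),np.hstack([z(im[:300],400,300),z(im[100:310,140:420],400,300)])]))
print(o['eef_pos'],o['contact_force'],o['time'])
print('tcp',proj(ci,o['eef_pos']),'key',proj(ci,[578,327.3,133]),'lid',[proj(ci,x).round() for x in ([384,349,61],)])
E
```

```text
[581.86381295 320.48265837 200.06028742] [-0.17763188 -0.36496684 -0.01984175] 6.4
tcp [271.70268759 267.4448748 ] key [266.95304901 210.20662881] lid [array([ 37., 136.])]
```

View pics/m2.png

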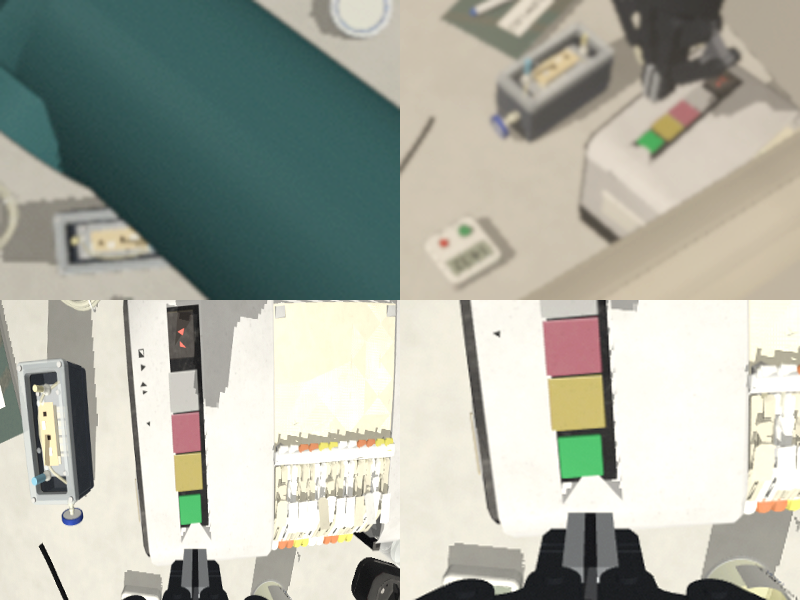

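The lid is now shut flush in both views. The pump key appears at about (267,209) in the wrist picture, against a predicted (267,210), so the estimate holds.

step_arm --rows "0 0 0 -0.004 0.005 -0.015 1;0 0 0 0 0 -0.02 1;0 0 0 0 0 -0.015 1;0 0 0 0 0 -0.008 1;0 0 0 0 0 -0.003 1;0 0 0 0 0 0 1;0 0 0 0 0 0 1"

```text
time: 7.13
eef_pos: [574.1, 327.9, 140.3]
tcp_rot: [[-0.111, 0.994, 0.0], [0.994, 0.111, 0.0], [0.0, 0.0, -1.0]]
contact_force: [0.7, 0.3, 0.5]
grip_width: -0.1
gripper_force: 0.0
```

step_arm --rows "0 0 0 0.004 -0.002 -0.001 1;0 0 0 0 0 -0.002 1;0 0 0 0 0 -0.002 1;0 0 0 0 0 -0.001 1;0 0 0 0 0 0 1;0 0 0 0 0 0 1"

```text
time: 7.63
eef_pos: [577.8, 325.7, 133.6]
tcp_rot: [[-0.112, 0.994, -0.0], [0.994, 0.112, -0.0], [0.0, -0.0, -1.0]]
contact_force: [-1.3, 0.3, -0.0]
grip_width: -0.4
gripper_force: 0.0
```

step_arm --rows "0 0 0 0 0 -0.001 1;0 0 0 0 0 -0.001 1;0 0 0 0 0 0 1"

```text
time: 7.88
eef_pos: [578.0, 325.8, 131.7]
tcp_rot: [[-0.112, 0.994, 0.0], [0.994, 0.112, 0.0], [0.0, 0.0, -1.0]]
contact_force: [-0.6, -0.3, 3.6]
grip_width: 0.2
gripper_force: 1.5
```

step_arm --rows "0 0 0 0 0 -0.001 1;0 0 0 0 0 -0.0005 1;0 0 0 0 0 0 1;0 0 0 0 0 0 1"

```text
time: 8.22
eef_pos: [577.9, 325.8, 130.6]
tcp_rot: [[-0.112, 0.994, 0.0], [0.994, 0.112, 0.0], [0.0, 0.0, -1.0]]
contact_force: [-1.9, -1.8, 8.3]
grip_width: -0.1
gripper_force: 4.3
```

step_arm --rows "0 0 0 0 0 -0.0005 1;0 0 0 0 0 0 1;0 0 0 0 0 0 1"

```text
time: 8.47
eef_pos: [578.0, 325.8, 130.6]
tcp_rot: [[-0.111, 0.994, 0.001], [0.994, 0.111, 0.0], [-0.0, 0.001, -1.0]]
contact_force: [-5.1, -3.6, 14.5]
grip_width: 0.0
gripper_force: 7.3
```

step_arm --rows "0 0 0 0 0 0.005 1;0 0 0 0 0 0.02 1;0 0 0 0 0 0.03 1;0 0 0 0 0 0.01 1;0 0 0 -0.015 -0.03 0 1;0 0 0 -0.015 -0.03 0 1;0 0 0 -0.015 -0.03 0 1;0 0 0 -0.015 -0.03 0 1;0 0 0 -0.015 -0.026 -0.01 1;0 0 0 0 0 -0.03 1;0 0 0 0 0 -0.03 1;0 0 0 0 0 0 1"

```text
time: 9.47
eef_pos: [501.0, 177.8, 120.7]
tcp_rot: [[-0.11, 0.994, -0.005], [0.994, 0.11, -0.002], [-0.001, -0.005, -1.0]]
contact_force: [-1.4, 0.4, -1.5]
grip_width: -0.3
gripper_force: 0.0
```

```bash
python3 - <<'E'
from h import *
o=get_obs(); ci=camera_info('wrist')
im=grab_frame('wrist'); hsv=cv2.cvtColor(im,cv2.COLOR_BGR2HSV)
for n,m in (('green',cv2.inRange(hsv,(55,90,60),(85,255,255))),('red',cv2.inRange(hsv,(172,110,80),(180,255,255))|cv2.inRange(hsv,(0,130,80),(6,255,255)))):
    k,_,st,c=cv2.connectedComponentsWithStats(m)
    print(n,[(st[i].tolist(),c[i].round(1).tolist(),at_z(ci,*c[i],19).round(1).tolist()) for i in range(1,k) if st[i,4]>30])
print(o['eef_pos'],o['time'],proj(ci,[501.7,179.7,19]))
cv2.imwrite('pics/w3.png',im)
E
```

```text
green [([265, 196, 18, 18, 247], [273.5, 204.6], [501.3, 179.2, 19.0])]
red [([265, 230, 12, 12, 115], [270.6, 235.5], [501.8, 155.5, 19.0])]
[500.95094883 177.78059224 120.70587179] 9.4667 [274.11712897 203.98624916]
```

View pics/w3.png

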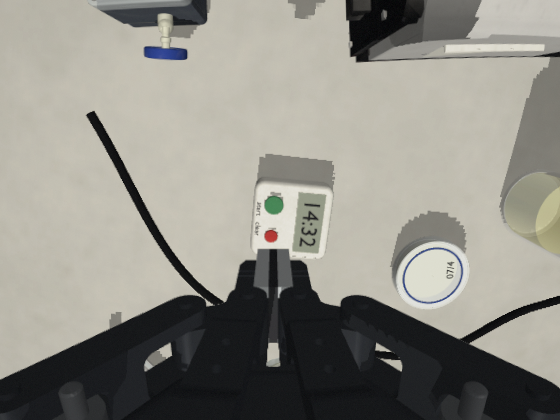

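The timer's green key sits at pixel (273.5,204.6), which gives (501.3,179.2) mm. It is undisturbed, with the red key at (271,235).

step_arm --rows "0 0 0 0.001 0.002 -0.03 1;0 0 0 0 0 -0.03 1;0 0 0 0 0 -0.02 1;0 0 0 0 0 -0.008 1;0 0 0 0 0 -0.004 1;0 0 0 0 0 0 1;0 0 0 0 0 0 1"

```text
time: 10.1
eef_pos: [504.7, 182.2, 34.2]
tcp_rot: [[-0.112, 0.994, 0.002], [0.994, 0.112, 0.0], [0.0, 0.002, -1.0]]
contact_force: [-0.4, -0.9, 0.3]
grip_width: 0.1
gripper_force: 0.0
```

step_arm --rows "0 0 0 -0.003 -0.002 -0.005 1;0 0 0 0 0 -0.004 1;0 0 0 0 0 -0.003 1;0 0 0 0 0 -0.002 1;0 0 0 0 0 0 1;0 0 0 0 0 0 1"

```text
time: 10.6
eef_pos: [500.9, 179.7, 18.6]
tcp_rot: [[-0.112, 0.994, -0.0], [0.994, 0.112, -0.0], [-0.0, -0.0, -1.0]]
contact_force: [-0.8, -0.6, 0.5]
grip_width: 0.2
gripper_force: 0.2
```

step_arm --rows "0 0 0 0 0 -0.001 1;0 0 0 0 0 -0.0005 1;0 0 0 0 0 0 1;0 0 0 0 0 0 1"

```text
time: 10.93
eef_pos: [501.0, 179.8, 17.3]
tcp_rot: [[-0.112, 0.994, 0.0], [0.994, 0.112, 0.0], [0.0, 0.0, -1.0]]
contact_force: [-0.8, -1.0, 4.2]
grip_width: 0.1
gripper_force: 1.9
```

step_arm --rows "0 0 0 0 0 -0.001 1;0 0 0 0 0 -0.0003 1;0 0 0 0 0 0 1;0 0 0 0 0 0 1"

```text
time: 11.27
eef_pos: [501.1, 179.8, 16.5]
tcp_rot: [[-0.112, 0.994, 0.001], [0.994, 0.112, -0.0], [-0.0, 0.001, -1.0]]
contact_force: [-5.4, -3.2, 20.0]
grip_width: 0.3
gripper_force: 10.0
```

Bottomed out at about 20 N, so the key is pressed. Now I'll lift away.

step_arm --rows "0 0 0 0 0 0.005 1;0 0 0 0 0 0.02 1;0 0 0 0 0 0.03 1;0 0 0 0 0 0.04 1;0 0 0 0 0 0.04 1;0 0 0 0 0 0.03 1;0 0 0 0 0 0 1;0 0 0 0 0 0 1;0 0 0 0 0 0 1;0 0 0 0 0 0 1"

```text
time: 12.1
eef_pos: [500.4, 179.4, 179.8]
tcp_rot: [[-0.111, 0.994, -0.002], [0.994, 0.111, -0.0], [-0.0, -0.002, -1.0]]
contact_force: [0.2, -0.6, -0.4]
grip_width: -0.3
gripper_force: 0.0
```

```bash
python3 - <<'E'
from h import *
im=grab_frame('wrist'); s=cv2.resize(grab_frame('side')[110:250,240:430],(400,300),interpolation=cv2.INTER_CUBIC)
cv2.imwrite('pics/end.png',np.hstack([cv2.resize(im,(400,300)),s]))
o=get_obs(); print(o['eef_pos'],o['contact_force'],o['time'])
E
```

```text
[500.43227499 179.58499621 179.84648245] [-0.15148787  0.68467056  0.05115994] 12.2
```

View pics/end.png

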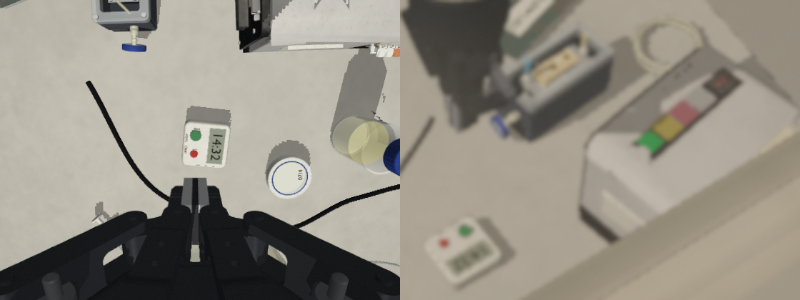

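The lid is still shut (chamber around (555,80) in the right half), the timer is flat at (205,145) in the left half, and the robot is touching nothing.

```bash
python3 -c "from bench import close_job; print(close_job())"
```

```text
the job is handed in; nothing more can be done
None
```

I shut the lid, pressed and released the pump's green key, tapped the timer's green key, then handed the job in at about 12 s; peak reading was about 20 N, and no verdict came back.

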